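# Switch off the vaccine cool box and wedge its front feet clear of the counter

### The job

The cool box needs new pads on its front feet. First switch it off by turning the dial on its lid to the long off mark in the middle of its scale; then slide the levelling wedge, flat on the counter, under the middle of the box's front edge until both front feet are just clear of the counter, by about 5 mm, without shoving the box along. Finish while still gripping the wedge and holding it in place, touching nothing else, and leave the bottle and the roll of tape where they are.

Things in the scene. Friction and masses are not known exactly. Their poses are not given: they have to be found in the camera images.
- coolbox: closed blue cool box, white lid, loose, about 2 kg: 200 mm deep (x), 300 wide (y), lid top 188 above the counter, overhanging 5 all round. Origin: centre of its plan at the undersides of its feet. x points from its front (facing the robot) to its rear, z up. Four rubber feet, 24 mm across, 12 high, at x +-80, y +-120: they hold fast, the box tips about the rear ones when its front is lifted.
- front_edge (a point): middle of the lower front edge of the box's body, 100 mm in front of the box's origin (at its x = -100 mm), 12 mm above the counter while it stands on its feet; the underside is flat, smooth and open behind it. Axes as the box's. The wedge goes under here.
- front_left_foot (a point): centre of the underside of the box's front foot on the +y side: height 0 while it stands on the counter, its height is the clearance under the foot
- front_right_foot (a point): the same for the front foot on the -y side
- dial_grip (a point): middle of the bar of the black dial on the lid, 216 mm above the counter, at x -45, y -75 mm from the box's origin. Bar 42 mm long, 13 thick; the point lies 13 below its top and 17 above the round skirt (48 across) under it; the grey scale plate (88 across) is 24 below the point. The x axis runs along the bar to its pointer end (white line).
- dial (a joint): dial angle in rad, clockwise from above positive: 0 is off (pointer to the rear of the box, at the long white mark in mid-scale), negative is cooling (pointer turned to the box's left, +y), positive is warming; short marks every 20 degrees, ends at +-1.45. It starts on the cooling side, between -1.3 and -0.5, turns at 0.03 N m and stays where left.
- wedge_grip (a point): centre of the grip bar of the grey plastic wedge, 18 mm above its flat underside. Bar 80 mm long, 24 wide, 36 high, its sides bare from 40 mm behind this point to 26 ahead. x points along the wedge to its thin tip, z up. Ahead of the bar a ramp 44 mm wide falls 1 in 5 from 23 mm high (40 mm ahead of this point) to 3 mm at the tip (140 mm ahead). 140 g in all.
- wedge_tip (a point): middle of the wedge's thin tip at its underside; axes as the wedge's. The ramp meets the box's front edge when the tip is 45 mm past it; from there every 5 mm of push raises that edge by 1 mm and the front feet by about 0.9 mm, against 5 to 12 N as long as the wedge is not pressed down; it slides easily on the counter and stays under the box.
- bottle: glass bottle with a white spray head, 62 mm across, 159 mm high; origin at its foot. Leave it alone. It and the wedge lie one to the left and one to the right of the space before the box.
- tape: roll of white tape lying flat, 68 mm across, 25 mm high; origin at its underside. Leave it alone.
There are look-alikes about, which are no part of the job. Several things look just like the part that bears wedge_grip: the one meant starts farthest from the robot's base.

How it is judged:
On the way, in this order (a step that is already met when the one before it is completed fails the run):
1. the dial is at off (within 0.15 rad) while the box still stands on its front feet (value of joint dial between -0.15 and 0.15 rad and height (world z) of each of front_left_foot, front_right_foot below 0.0015 m), for 0.3 s.
2. the wedge, gripped, carries the front of the box, both front feet clear of the counter (height (world z) of each of front_left_foot, front_right_foot above 0.002 m and contact force between wedge and coolbox above 3 N and contact force between the fingers and wedge above 15 N), for 0.2 s.
At the end, for the whole second after the job is handed in: Dial within 0.15 rad of off; both front feet 2 to 8 mm up; box front rests on the wedge (over 3 N), tip within 50 mm of the middle, wedge flat on the counter (5 mm, 0.1 rad) and gripped (over 15 N); robot not touching the box, which is still and within 25 mm of its start (all of step 2 and value of joint dial between -0.15 and 0.15 rad and height (world z) of each of front_left_foot, front_right_foot below 0.008 m and contact force between each of the arm, the fingers and coolbox below 0.5 N and height (world z) of wedge_grip below 0.023 m and angle between wedge_grip's own z axis and vertical below 0.1 rad and y of wedge_tip in the frame of coolbox between -0.05 and 0.05 m and linear speed of coolbox below 0.01 m/s and distance of coolbox from where it was at the start of the episode below 0.025 m); the arm keeps its last pose, push and grip.
It fails at once if the cool box is shoved more than 40 mm along the counter (distance of coolbox from where it was at the start of the episode above 0.04 m).
It fails at once if the cool box is tipped so that a front foot rises more than 20 mm (height (world z) of any of front_left_foot, front_right_foot above 0.02 m).
It fails at once if the bottle or the tape is moved more than 25 mm (distance of any of bottle, tape from where it was at the start of the episode above 0.025 m).
It also fails if it takes over 58 s, if anything falls off the work surface, if the arm or the gripper's body presses on something with over 40 N, if the wrist force passes 120 N, or if a joint passes its speed limit or range.

### The arm

A 6-joint arm with a two-finger parallel gripper is mounted at the origin on the work surface. World frame = base frame: x ahead of the robot, y to its left, z up, the work surface at z = 0. Lengths are in m, angles in rad, forces in N, time in s.
With the tool pointing down it reaches from about 0.275 to 0.775 m from the base axis. Payload 14.6 kg.
Tool frame: the origin (TCP) lies between the finger pads; the fingertips stand 11 mm ahead of it and the grasp point (between the pads) lies 8 mm behind it; y points along the fingers, x is the direction in which the jaws open and shut, and the axes are right-handed (so a half turn about y gives the same grasp; the last joint's range is limited). The gripper opens to 85 mm and grips with 20 to 120 N. Pads are 22 mm wide; open, the fingers measure 114 mm over their backs; the gripper's body (76 mm by 85 mm) begins 54 mm behind the grasp point. The pads swing forward as they close: fully open they stand 13 mm farther back than shut.
Start: joints at [0.98, 0.263, -0.048, 1.259, 0, 1.415], TCP at [0.222, 0.476, 0.242] pointing down, gripper open.
Joint ranges: [-2.65, 2.65], [-0.89, 1.7], [-1.18, 1.37], [-2.13, 2.11], [-1.35, 1.29], [-3.14, 3.14]. Speed limits (rad/s): [1.89, 1.89, 2.57, 2.79, 3.14, 3.14].

### API

Orientations are given as a rotation vector (axis times angle).
In Python, from workcell import observe, grab_frame, get_calibration, finish_job gives the robot as it stands. The module is installed in compiled form; this text tells all that it offers.
- The arm moves only by the tool servo_tool, never from a script. Its arguments are lists of equal length, an entry for each row: "dp": the shift along the tool's x, y, z in m, a list of three; "roll": the turn about the tool's y in degrees; "fingers": the finger opening in m, from 0 to 0.0854. A call has 1 to 20 rows; each row is the pose to reach, as a shift and turn from the pose commanded when the call began, along the tool's axes at that moment; what a row does not reach only later rows make up. A row lasts 1/10 s, in which the tool goes at most 50 mm and 8.59 degrees, less where a joint would pass 70% of its speed; a pose out of reach is approached as far as the arm can. A call with a gripper value outside its range is refused whole. The fingers move at their own pace and stop on an object; "force" is the grip in N (left out, the last holds). Time passes only in rows, so rows that repeat a pose let the fingers close. It gives the time, the measured TCP pose, the force and the opening at its end, in the units of the state.
- observe(): the state, without advancing time (a new reading comes with each control period).
- grab_frame(name): name is "scene" or "side" or "wrist"; returns the picture (480x640x3 uint8, red, green, blue); there is no depth.
- get_calibration(name): a dict with "K" (3x3 intrinsics, pixels), "R" (3x3) and "t" (3): a world point X has camera coordinates R X + t; the wrist camera has in their place "tool_from_camera" (4x4, takes a point from camera to tool coordinates, whose origin is the TCP and whose axes are the tool frame's). Camera axes: x right, y down, z forward; pixel columns grow to the right and rows downward; lengths in m; the calibration is good to about 2 mm. A picture is of the moment at which its call begins: read the wrist's pose just before it. get_calibration takes no time and is no camera call.
- finish_job(): hands the job in, once; it reports no verdict.
The state is a dict: "t": time; "joint_positions": joint angles; "joint_vel": joint speeds; "tau": joint torques, N m; "tool_pos": TCP position; "ee_rot": TCP orientation; "wrist_force": force on the tool from outside, world axes, zero at the start; "torque": the same for the moment, N m; "gripper_width": finger opening in m.
Only numpy, scipy, OpenCV 4.12 (cv2) and the standard library are available. Lean on these libraries where they do the work, as an engineer would, in place of code of your own. Each camera call takes 0.05 s, during which the arm holds its last target.

## Working session

There is one attempt and no reset: what is moved stays moved. The work goes in short steps, Python scripts to look and compute and a tool call to move; the robot and the scene stay as the last step left them, time stands still between calls to the robot, and variables do not carry over. Pictures are saved under pics/ and viewed, and the job is handed in when it is done.

Besides the shell and the picture viewer there is one more tool, called after "Emit:" in YAML: its name, and indented under it one key for each argument. servo_tool: Moves the arm, as the interface text tells. Its arguments: {"type":"object","properties":{"dp":{"type":"array","items":{"type":"array","items":{"type":"number"}}},"roll":{"type":"array","items":{"type":"number"}},"fingers":{"type":"array","items":{"type":"number"}},"force":{"type":"number"}},"required":["dp","roll","fingers"]}

```bash
mkdir -p pics; python3 - <<'E'
from workcell import *
import cv2,numpy as np
np.set_printoptions(precision=4,suppress=True)
s=observe();print(s)
for n in ("scene","side","wrist"):
    c=get_calibration(n);print(n,c)
    cv2.imwrite(f"pics/{n}0.png",grab_frame(n)[:,:,::-1])
E
```

```text
{'t': 0.0, 'joint_positions': array([ 0.9797,  0.2635, -0.0489,  1.2594, -0.    ,  1.4155]), 'joint_vel': array([-0.0005,  0.0001, -0.0003,  0.0007, -0.0006, -0.0005]), 'tau': array([ -0.0057, -63.7609,  38.4566,   0.0137,  -0.0005,  -0.    ]), 'tool_pos': array([0.2215, 0.4757, 0.2418]), 'ee_rot': array([-1.3849, -0.8818,  0.8833]), 'wrist_force': array([ 0.9955, -0.0429, -0.4619]), 'torque': array([-0.0302, -0.0109, -0.0052]), 'gripper_width': 0.08533191348134261}
scene {'K': array([[476.9296,   0.    , 315.1714],
       [  0.    , 476.9296, 237.9114],
       [  0.    ,   0.    ,   1.    ]]), 'R': array([[-0.9458,  0.3248,  0.0062],
       [ 0.3032,  0.8896, -0.3415],
       [-0.1164, -0.3211, -0.9399]]), 't': array([ 0.403 , -0.1492,  1.2513])}
side {'K': array([[573.9339,   0.    , 318.9976],
       [  0.    , 573.9339, 243.5953],
       [  0.    ,   0.    ,   1.    ]]), 'R': array([[-0.9883, -0.1507,  0.0242],
       [-0.1126,  0.6129, -0.7821],
       [ 0.103 , -0.7756, -0.6227]]), 't': array([0.466 , 0.1275, 1.7127])}
wrist {'K': array([[375.6964,   0.    , 313.4629],
       [  0.    , 375.6964, 241.0869],
       [  0.    ,   0.    ,   1.    ]]), 'tool_from_camera': array([[ 1.    , -0.0004,  0.0002, -0.0011],
       [-0.0003, -0.2959,  0.9552, -0.1318],
       [-0.0003, -0.9552, -0.2959,  0.0753],
       [ 0.    ,  0.    ,  0.    ,  1.    ]])}
```

View pics/scene0.png

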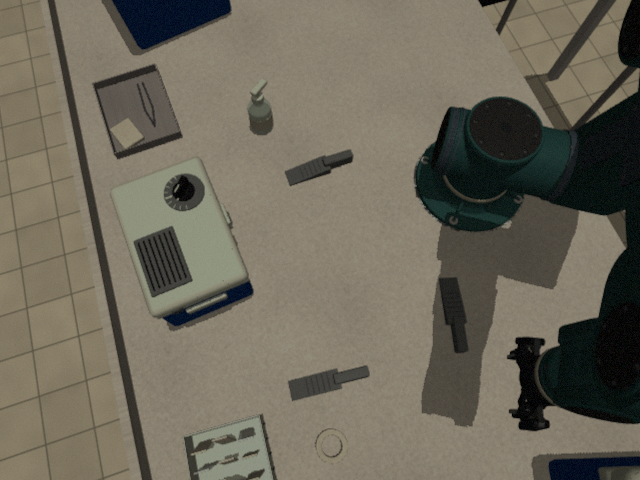

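View pics/side0.png

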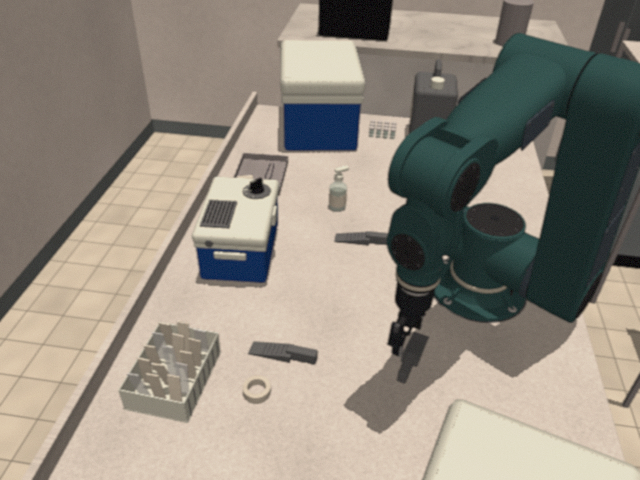

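View pics/wrist0.png

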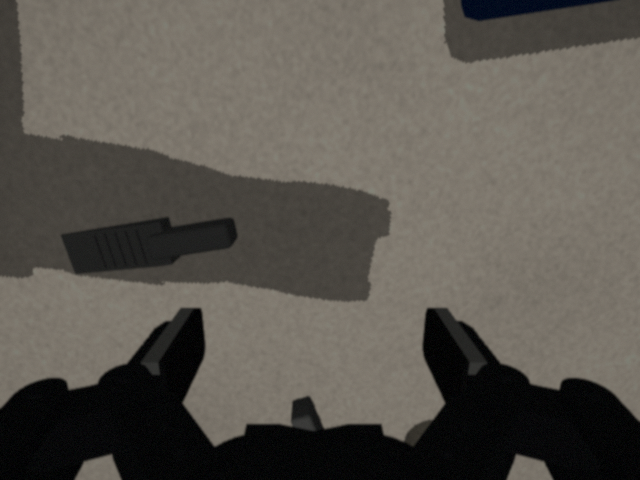

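```bash
cat > h.py <<'E'
from workcell import *
import cv2,numpy as np
from scipy.spatial.transform import Rotation as Ro
np.set_printoptions(precision=4,suppress=True)
def ray(c,uv,z,st=None):
    K=c['K'];d=np.linalg.inv(K)@np.array([*uv,1.])
    if 'R' in c:
        o=-c['R'].T@c['t'];d=c['R'].T@d
    else:
        T=c['tool_from_camera'];Rt=Ro.from_rotvec(st['ee_rot']).as_matrix()
        o=Rt@T[:3,3]+st['tool_pos'];d=Rt@T[:3,:3]@d
    return o+d*(z-o[2])/d[2]
def P(n,uv,z,st=None): return ray(get_calibration(n),uv,z,st)
def crop(src,out,x,y,w,h,k):
    im=cv2.imread(src)[y:y+h,x:x+w]
    im=np.clip(im.astype(float)*1.4,0,255).astype(np.uint8)
    cv2.imwrite(out,cv2.resize(im,None,fx=k,fy=k,interpolation=cv2.INTER_CUBIC))
E
python3 - <<'E'
from h import *
s=observe();print(Ro.from_rotvec(s['ee_rot']).as_matrix())
for n,uv in (("A",(345,156)),("B",(352,374)),("C",(458,335))):
    p=P("scene",uv,.036);print(n,p,np.hypot(*p[:2]))
crop("pics/scene0.png","pics/sB.png",270,350,110,110,5)
crop("pics/scene0.png","pics/sbox.png",100,150,160,150,5)
crop("pics/scene0.png","pics/sbox2.png",130,220,160,110,5)
E
```

```text
[[ 0.4221 -0.0004 -0.9065]
 [ 0.9065 -0.0006  0.4221]
 [-0.0008 -1.      0.0001]]
A [ 0.2912 -0.1559  0.036 ] 0.33032242232722603
B [0.4642 0.3595 0.036 ] 0.587099678977317
C [0.2076 0.3576 0.036 ] 0.4134652888089816
```

View pics/sB.png

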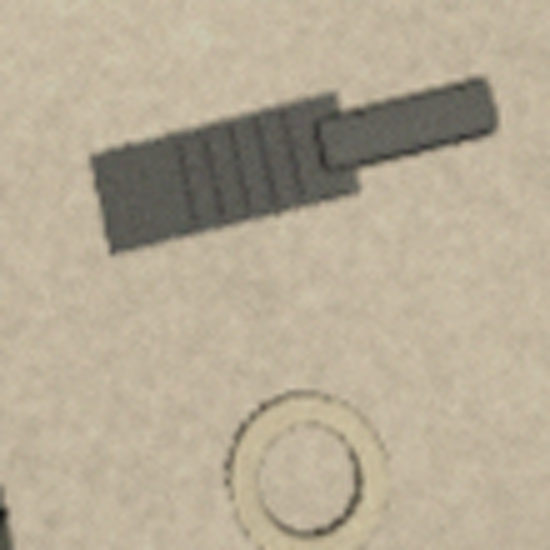

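View pics/sbox.png

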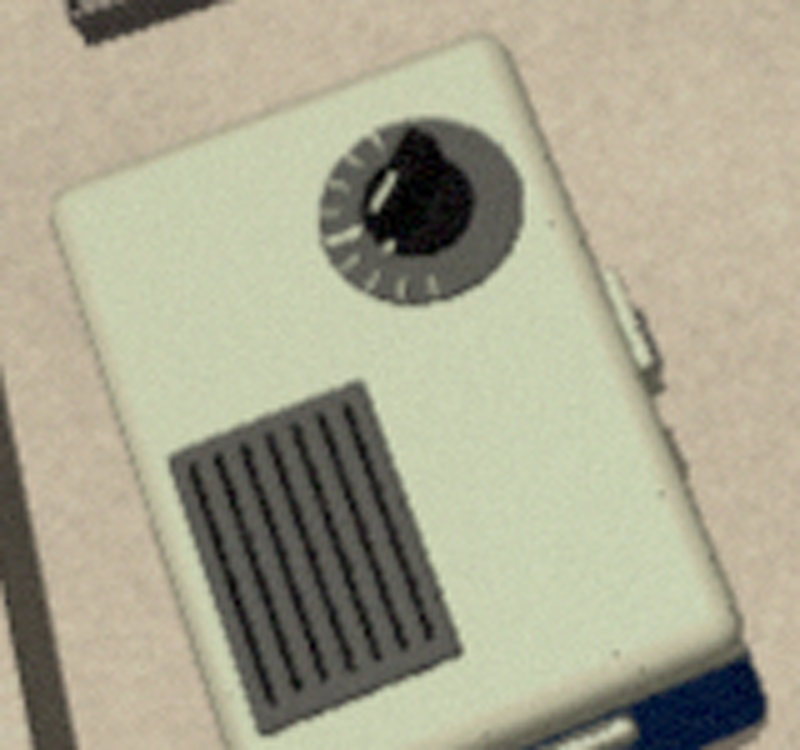

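View pics/sbox2.png

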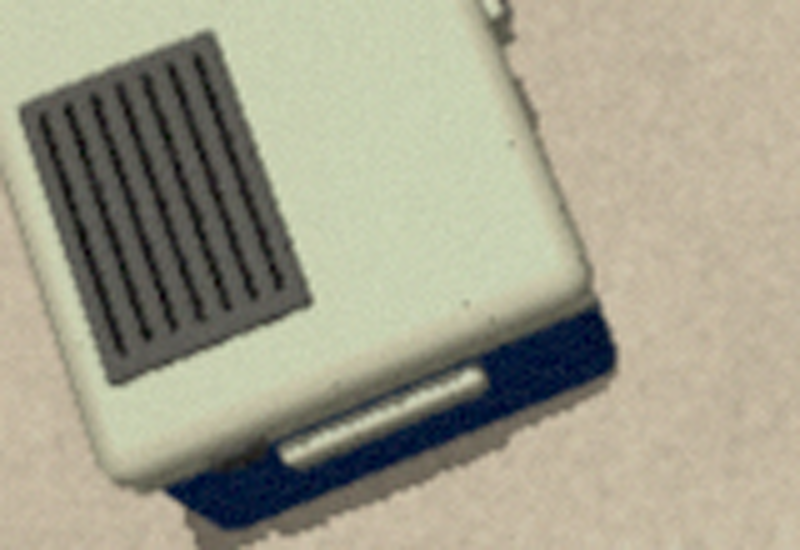

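```bash
python3 - <<'E'
from h import *
for n,uv,z in [("tr FR",(201,157.5),.18),("tl RR",(110.5,190),.18),("br FL",(248.4,278),.18),("bl RL",(151,317),.18),("plate",(184.2,192.2),.192),("longmark",(168,197.6),.192),
  ("blue FL bot",(253,294),.012),("blue RL bot",(177,325.5),.012),
  ("white1",(179.4,184),.229),("white2",(174.6,192.4),.229),("dot",(178,199),.199),
  ("tip a",(289,381),.003),("tip b",(292,400.8),.003),("bar end a",(366.5,365.4),.036),("bar end b",(369.2,376),.036),("bar front a",(333.4,373.5),.036),("bar front b",(336,383.6),.036),
  ("tape",(331.5,445.5),.025),("bottle head",(259,92),.15),("bottle base",(261,122),.05)]:
    print(n,P("scene",uv,z))
E
```

```text
tr FR [ 0.6348 -0.1817  0.18  ]
tl RR [ 0.8408 -0.167   0.18  ]
br FL [0.6124 0.12   0.18  ]
bl RL [0.8169 0.1343 0.18  ]
plate [ 0.689  -0.1037  0.192 ]
longmark [ 0.7248 -0.1025  0.192 ]
blue FL bot [0.6202 0.1106 0.012 ]
blue RL bot [0.8079 0.1252 0.012 ]
white1 [ 0.6894 -0.1051  0.229 ]
white2 [ 0.7032 -0.0895  0.229 ]
dot [ 0.7043 -0.0886  0.199 ]
tip a [0.6005 0.3263 0.003 ]
tip b [0.6071 0.3687 0.003 ]
bar end a [0.4274 0.3527 0.036 ]
bar end b [0.4299 0.3757 0.036 ]
bar front a [0.5025 0.3452 0.036 ]
bar front b [0.5043 0.3671 0.036 ]
tape [0.5551 0.4816 0.025 ]
bottle head [ 0.4583 -0.3309  0.15  ]
bottle base [ 0.4686 -0.3145  0.05  ]
```

Wedge look-alikes in the scene picture, with grip-bar pixel and distance from the base:
- A (345,156), 0.33 m
- B (352,374), 0.59 m
- C (458,335), 0.41 m

B is the one meant: it is the farthest, and it lies on the side of the box front opposite the bottle. In the close crop its thin tip points to the box. The white tape lies at (331,445).

The box is at about (0.726, -0.024), yaw 4.3°. The dial pointer is at about 48° in world axes, so roughly -44° on the scale. I'll move above the dial for a closer look.

Emit:
servo_tool:
  dp:
    - [-0.328, -0.078, -0.667]
    - [-0.328, -0.078, -0.667]
    - [-0.328, -0.078, -0.667]
    - [-0.328, -0.078, -0.667]
    - [-0.328, -0.078, -0.667]
    - [-0.328, -0.078, -0.667]
    - [-0.328, -0.078, -0.667]
    - [-0.328, -0.078, -0.667]
    - [-0.328, -0.078, -0.667]
    - [-0.328, -0.078, -0.667]
    - [-0.328, -0.078, -0.667]
    - [-0.328, -0.078, -0.667]
    - [-0.328, -0.078, -0.667]
    - [-0.328, -0.078, -0.667]
    - [-0.328, -0.078, -0.667]
    - [-0.328, -0.078, -0.667]
    - [-0.328, -0.078, -0.667]
    - [-0.328, -0.078, -0.667]
    - [-0.328, -0.078, -0.667]
    - [-0.328, -0.078, -0.667]
  roll: [-73.5, -73.5, -73.5, -73.5, -73.5, -73.5, -73.5, -73.5, -73.5, -73.5, -73.5, -73.5, -73.5, -73.5, -73.5, -73.5, -73.5, -73.5, -73.5, -73.5]
  fingers: [0.06, 0.06, 0.06, 0.06, 0.06, 0.06, 0.06, 0.06, 0.06, 0.06, 0.06, 0.06, 0.06, 0.06, 0.06, 0.06, 0.06, 0.06, 0.06, 0.06]
  force: 30

```text
t: 2.15
tool_pos: [0.6871, -0.1017, 0.3209]
ee_rot: [-0.681, -1.801, 1.801]
wrist_force: [0.6, 0.1, 0.2]
gripper_width: 0.0601
```

```bash
python3 - <<'E'
from h import *
s=observe();print(s['t'],s['tool_pos'],Ro.from_rotvec(s['ee_rot']).as_matrix(),s['joint_positions'],s['joint_vel'])
cv2.imwrite("pics/w1.png",grab_frame("wrist")[:,:,::-1])
E
```

```text
2.15 [ 0.6871 -0.1017  0.3209] [[-0.7501  0.0002 -0.6613]
 [ 0.6613  0.     -0.7501]
 [-0.0001 -1.     -0.0002]] [-0.2642  0.6014  0.7244  1.6935  0.0001 -1.1124] [ 0.0021 -0.002   0.0024  0.0008 -0.0004 -0.0021]
```

View pics/w1.png

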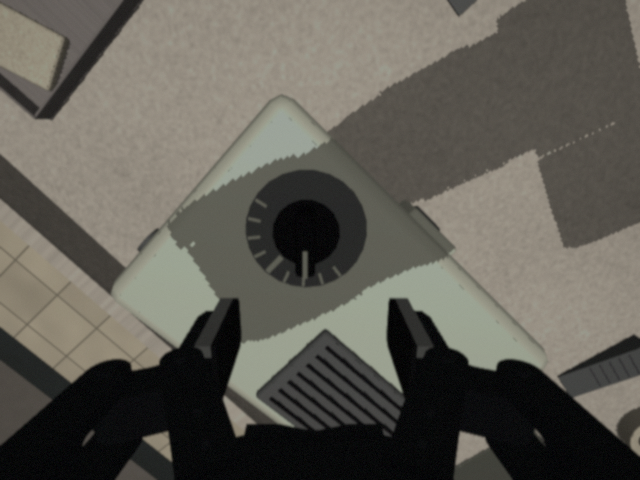

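```bash
python3 - <<'E'
from h import *
im=cv2.imread("pics/w1.png")[160:300,235:380];im=np.clip(im.astype(float)*2.2,0,255).astype(np.uint8)
cv2.imwrite("pics/w1c.png",cv2.resize(im,None,fx=4,fy=4,interpolation=cv2.INTER_CUBIC))
E
```

```text
(no output)
```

View pics/w1c.png

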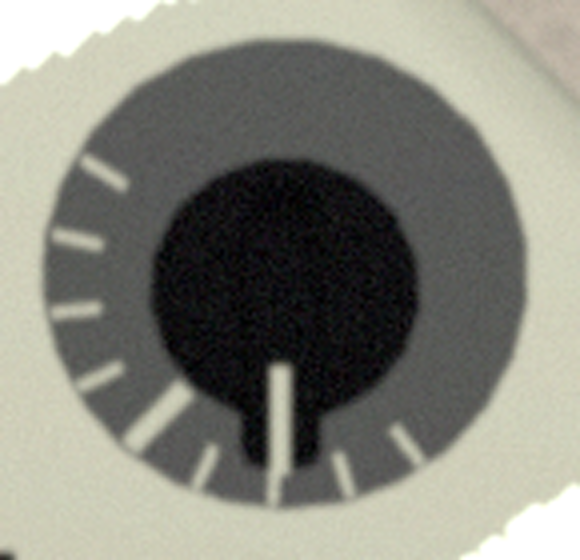

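```bash
python3 - <<'E'
from h import *
s=observe();Rt=Ro.from_rotvec(s['ee_rot']).as_matrix()
def q(n,u,v,z):
    p=P("wrist",(235+u/4,160+v/4),z,s);print(n,p,Rt.T@(p-s['tool_pos']));return p
c=q("plate",286,273,.192)
b=q("bar inner line",281,365,.229);e=q("bar end line",280.5,465,.229)
l1=q("long out",133,442,.192);l0=q("long in",182,390,.192)
f=lambda d:np.degrees(np.arctan2(d[1],d[0]))
print(f(e-b),f(e-c),f(l1-l0),f(l1-c),f(l0-c))
for n,uv in (("FR",(282,95)),("RR",(113,290)),("FL",(548,358))): print(n,P("wrist",uv,.18,s))
E
```

```text
plate [ 0.6879 -0.1094  0.192 ] [-0.0056  0.129   0.0053]
bar inner line [ 0.6912 -0.1058  0.229 ] [-0.0057  0.092   0.0004]
bar end line [ 0.7026 -0.0933  0.229 ] [-0.0059  0.092  -0.0166]
long out [ 0.7309 -0.1039  0.192 ] [-0.0343  0.1291 -0.0273]
long in [ 0.7171 -0.1054  0.192 ] [-0.0249  0.129  -0.017 ]
47.94388785111117 47.75354829841124 6.168518831029327 7.262965277692202 7.77953214576598
FR [ 0.6404 -0.188   0.18  ]
RR [ 0.839  -0.1707  0.18  ]
FL [0.6131 0.1115 0.18  ]
```

The wrist view shows the dial pointer at (305,276) and the long mark at (273,265). The bar is 5.5 mm off the jaw centre, pointing at 48° with the off mark at about 6°. I'll centre on it and come lower.

Emit:
servo_tool:
  dp:
    - [-0.005, 0.04, 0.005]
    - [-0.005, 0.065, 0.005]
    - [-0.005, 0.065, 0.005]
    - [-0.005, 0.065, 0.005]
  roll: [0, 0, 0, 0]
  fingers: [0.05, 0.05, 0.05, 0.05]

```text
t: 2.6
tool_pos: [0.6879, -0.1094, 0.2567]
ee_rot: [-0.681, -1.801, 1.801]
wrist_force: [0.5, -0.9, 0.3]
gripper_width: 0.0498
```

```bash
python3 - <<'E'
from h import *
s=observe();print(s['t'],s['tool_pos'],s['gripper_width'])
im=grab_frame("wrist")[:,:,::-1]
im=np.clip(im.astype(float)*2.2,0,255).astype(np.uint8)
cv2.imwrite("pics/w2.png",im)
E
```

```text
2.6 [ 0.6879 -0.1094  0.2567] 0.04979753879190972
```

View pics/w2.png

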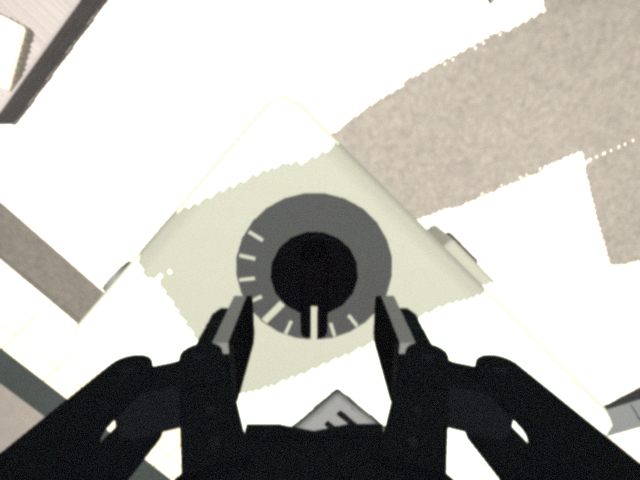

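The dial bar (column 314) is midway between the pads (252 and 374). Going down and gripping.

Emit:
servo_tool:
  dp:
    - [0, 0.03, 0]
    - [0, 0.042, 0]
    - [0, 0.042, 0]
    - [0, 0.042, 0]
    - [0, 0.042, 0]
    - [0, 0.042, 0]
    - [0, 0.042, 0]
    - [0, 0.042, 0]
    - [0, 0.042, 0]
  roll: [0, 0, 0, 0, 0, 0, 0, 0, 0]
  fingers: [0.04, 0.03, 0.025, 0.02, 0.015, 0.01, 0.005, 0.005, 0.005]
  force: 30

```text
t: 3.55
tool_pos: [0.6883, -0.1096, 0.2151]
ee_rot: [-0.683, -1.802, 1.8]
wrist_force: [-4.9, 4.3, 7.7]
gripper_width: 0.0123
```

Emit:
servo_tool:
  dp:
    - [0, 0, 0]
    - [0, 0, 0]
    - [0, 0, 0]
    - [0, 0, 0]
    - [0, 0, 0]
    - [0, 0, 0]
    - [0, 0, 0]
    - [0, 0, 0]
    - [0, 0, 0]
    - [0, 0, 0]
    - [0, 0, 0]
    - [0, 0, 0]
  roll: [5, 10, 15, 20, 25, 30, 35, 40, 43, 43, 43, 43]
  fingers: [0.005, 0.005, 0.005, 0.005, 0.005, 0.005, 0.005, 0.005, 0.005, 0.005, 0.005, 0.005]

```text
t: 4.75
tool_pos: [0.6874, -0.1083, 0.2152]
ee_rot: [-1.16, -1.282, 1.279]
wrist_force: [-11.1, 11.8, 10.8]
gripper_width: 0.0123
```

Emit:
servo_tool:
  dp:
    - [0, 0, 0]
    - [0, 0, 0]
    - [0, 0, 0]
    - [0, -0.03, 0]
    - [0, -0.065, 0]
    - [0, -0.1, 0]
    - [0, -0.1, 0]
  roll: [0, 0, 0, 0, 0, 0, 0]
  fingers: [0.03, 0.045, 0.055, 0.055, 0.055, 0.055, 0.055]

```text
t: 5.45
tool_pos: [0.6893, -0.1105, 0.318]
ee_rot: [-1.169, -1.284, 1.278]
wrist_force: [0.2, 1.0, -0.3]
gripper_width: 0.0549
```

```bash
python3 - <<'E'
from h import *
s=observe();print(s['t'],s['tool_pos'],s['gripper_width'])
np.save("s3.npy",np.r_[s['tool_pos'],s['ee_rot']])
im=grab_frame("wrist")[:,:,::-1]
cv2.imwrite("pics/w3raw.png",im)
im=np.clip(im.astype(float)*1.4,0,255).astype(np.uint8)
cv2.imwrite("pics/w3.png",im)
E
```

```text
5.45 [ 0.6893 -0.1105  0.318 ] 0.0549331467738464
```

View pics/w3.png

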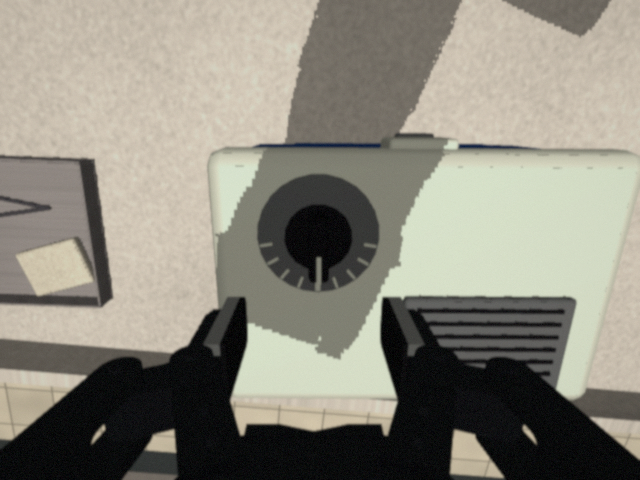

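```bash
python3 - <<'E'
from h import *
im=cv2.imread("pics/w3raw.png")
def sv(o,x,y,w,h,k,g):
    a=np.clip(im[y:y+h,x:x+w].astype(float)*g,0,255).astype(np.uint8)
    cv2.imwrite(o,cv2.resize(a,None,fx=k,fy=k,interpolation=cv2.INTER_CUBIC))
sv("pics/w3d.png",250,165,140,140,4,2.2)
sv("pics/w3e.png",200,130,440,50,1.8,1.2)
E
```

```text
(no output)
```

View pics/w3d.png

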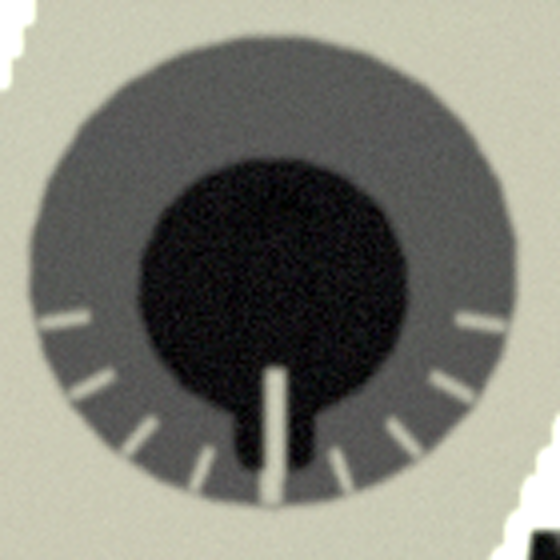

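View pics/w3e.png

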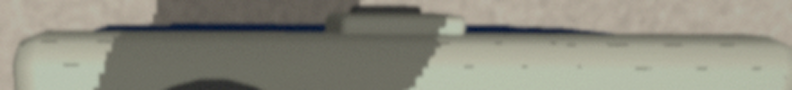

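```bash
python3 - <<'E'
from h import *
v=np.load("s3.npy");s=dict(tool_pos=v[:3],ee_rot=v[3:])
print(Ro.from_rotvec(v[3:]).as_matrix()[:,0])
C={n:P("wrist",uv,.18,s) for n,uv in dict(FR=(210,148.5),FL=(637,150.5),RR=(234,399),RL=(584,397.5)).items()}
for n in C: print(n,C[n])
print("plate",P("wrist",(318,232.5),.192,s))
ey=C['FL']-C['FR'];print(np.degrees(np.arctan2(-ey[0],ey[1])),np.linalg.norm(ey),np.linalg.norm(C['FR']-C['RR']))
# latch middle
print("latch",P("wrist",(419,140),.15,s))
cv2.imwrite("pics/scene3.png",grab_frame("scene")[:,:,::-1])
crop("pics/scene3.png","pics/sbox3.png",100,150,160,180,4)
E
```

```text
[-0.0961  0.9954 -0.0027]
FR [ 0.6375 -0.1894  0.18  ]
FL [0.6103 0.107  0.18  ]
RR [ 0.8479 -0.1659  0.18  ]
RL [0.8166 0.1353 0.18  ]
plate [ 0.6875 -0.1088  0.192 ]
5.249092900097898 0.2977433265036352 0.21163780150532321
latch [ 0.6184 -0.0372  0.15  ]
```

View pics/scene3.png

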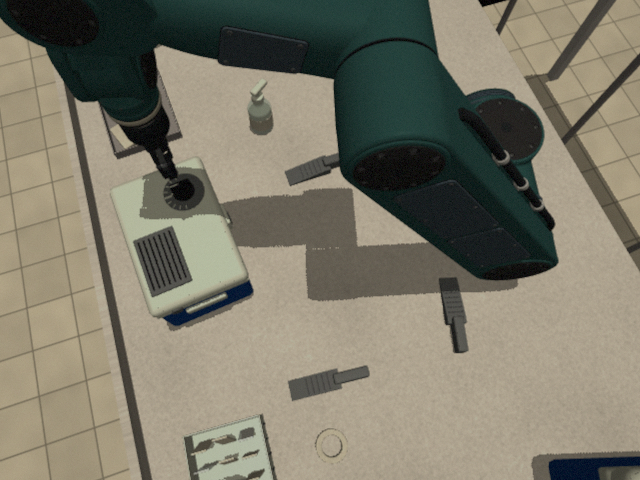

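The dial pointer sits exactly on the long off mark, and the box has not visibly moved. Next, to above wedge B.

Emit:
servo_tool:
  dp:
    - [0.49, 0, 0.178]
    - [0.49, 0, 0.178]
    - [0.49, 0, 0.178]
    - [0.49, 0, 0.178]
    - [0.49, 0, 0.178]
    - [0.49, 0, 0.178]
    - [0.49, 0, 0.178]
    - [0.49, 0.05, 0.178]
    - [0.49, 0.1, 0.178]
    - [0.49, 0.158, 0.178]
    - [0.49, 0.158, 0.178]
    - [0.49, 0.158, 0.178]
    - [0.49, 0.158, 0.178]
    - [0.49, 0.158, 0.178]
    - [0.49, 0.158, 0.178]
    - [0.49, 0.158, 0.178]
  roll: [11, 11, 11, 11, 11, 11, 11, 11, 11, 11, 11, 11, 11, 11, 11, 11]
  fingers: [0.06, 0.06, 0.06, 0.06, 0.06, 0.06, 0.06, 0.06, 0.06, 0.06, 0.06, 0.06, 0.06, 0.06, 0.06, 0.06]

```text
t: 7.15
tool_pos: [0.4648, 0.3601, 0.1564]
ee_rot: [-1.254, -1.139, 1.136]
wrist_force: [-0.8, -0.4, 0.2]
gripper_width: 0.0602
```

```bash
python3 - <<'E'
from h import *
s=observe();print(s['t'],s['tool_pos'],Ro.from_rotvec(s['ee_rot']).as_matrix(),s['gripper_width'])
im=grab_frame("wrist")[:,:,::-1]
np.save("s4.npy",np.r_[s['tool_pos'],s['ee_rot']])
im=np.clip(im.astype(float)*1.7,0,255).astype(np.uint8)
cv2.imwrite("pics/w4.png",im)
E
```

```text
7.15 [0.4648 0.3601 0.1564] [[ 0.0965  0.0016 -0.9953]
 [ 0.9953  0.0008  0.0965]
 [ 0.001  -1.     -0.0015]] 0.06016728588074518
```

View pics/w4.png

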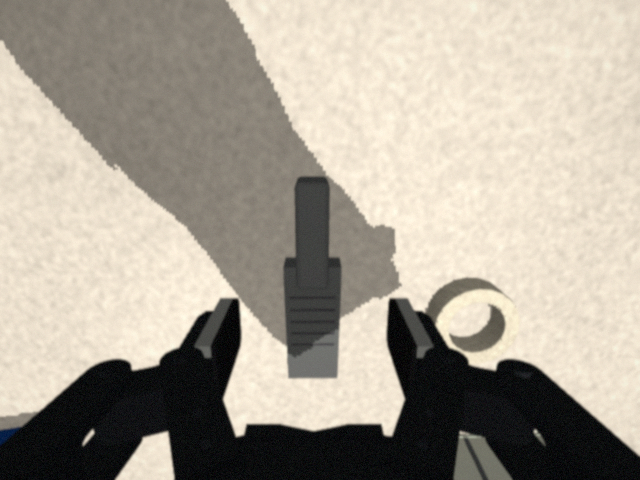

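```bash
python3 - <<'E'
from h import *
v=np.load("s4.npy");s=dict(tool_pos=v[:3],ee_rot=v[3:]);R=Ro.from_rotvec(v[3:]).as_matrix()
for n,uv,z in [("rear",(312.3,179),.036),("front",(312.8,288.5),.036),("tip",(313,377.5),.002),("rampL",(284,265),.023),("rampR",(340,265),.023)]:
    p=P("wrist",uv,z,s);print(n,p,R.T@(p-v[:3]))
E
```

```text
rear [0.4241 0.3623 0.036 ] [-0.0018  0.1203  0.041 ]
front [0.5035 0.3549 0.036 ] [-0.0015  0.1204 -0.0388]
tip [0.6058 0.345  0.002 ] [-0.0015  0.1546 -0.1415]
rampL [0.4881 0.3346 0.023 ] [-0.0233  0.1334 -0.0254]
rampR [0.4922 0.3766 0.023 ] [ 0.0189  0.1334 -0.0254]
```

Emit:
servo_tool:
  dp:
    - [-0.0015, 0.045, 0.008]
    - [-0.0015, 0.09, 0.008]
    - [-0.0015, 0.125, 0.008]
    - [-0.0015, 0.14, 0.008]
    - [-0.0015, 0.14, 0.008]
    - [-0.0015, 0.14, 0.008]
    - [-0.0015, 0.14, 0.008]
    - [-0.0015, 0.14, 0.008]
    - [-0.0015, 0.14, 0.008]
    - [-0.0015, 0.14, 0.008]
    - [-0.0015, 0.14, 0.008]
  roll: [0, 0, 0, 0, 0, 0, 0, 0, 0, 0, 0]
  fingers: [0.06, 0.06, 0.06, 0.06, 0.05, 0.04, 0.03, 0.015, 0.01, 0.01, 0.01]
  force: 60

```text
t: 8.3
tool_pos: [0.4567, 0.3602, 0.0169]
ee_rot: [-1.254, -1.141, 1.136]
wrist_force: [0.0, -0.5, 7.7]
gripper_width: 0.0228
```

```bash
python3 - <<'E'
from h import *
s=observe();print(s['t'],s['tool_pos'],Ro.from_rotvec(s['ee_rot']).as_matrix(),s['gripper_width'],s['wrist_force'])
im=grab_frame("wrist")[:,:,::-1]
im=np.clip(im.astype(float)*1.7,0,255).astype(np.uint8)
cv2.imwrite("pics/w5.png",im)
E
```

```text
8.3 [0.4567 0.3602 0.0169] [[ 0.0954  0.0026 -0.9954]
 [ 0.9954  0.0012  0.0954]
 [ 0.0014 -1.     -0.0024]] 0.022828572931191452 [ 0.0362 -0.5212  7.6606]
```

View pics/w5.png

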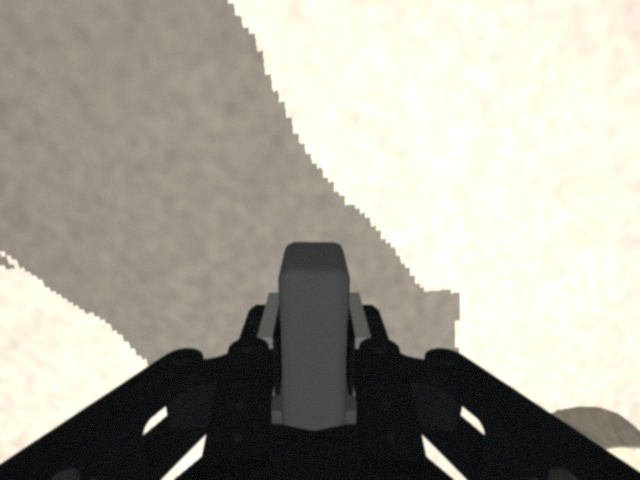

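```bash
python3 - <<'E'
from h import *
for uv in ((287,169),(291,185.5)): print(P("scene",uv,.003))
E
```

```text
[ 0.4409 -0.1855  0.003 ]
[ 0.4458 -0.1363  0.003 ]
```

The wedge is gripped, with the bar centred between the pads at (313,350) and an opening of 22.8 mm. I'll lift it slightly, back off, and swing it in front of the box with its tip about 80 mm short of the edge.

Emit:
servo_tool:
  dp:
    - [0, -0.02, 0.02]
    - [0, -0.02, 0.05]
    - [-0.04, -0.02, 0.05]
    - [-0.08, -0.02, 0.05]
    - [-0.12, -0.02, 0.05]
    - [-0.16, -0.02, 0.045]
    - [-0.2, -0.02, 0.04]
    - [-0.24, -0.02, 0.035]
    - [-0.28, -0.02, 0.03]
    - [-0.32, -0.02, 0.025]
    - [-0.36, -0.02, 0.02]
    - [-0.4, -0.02, 0.018]
    - [-0.421, -0.02, 0.018]
    - [-0.421, -0.02, 0.018]
    - [-0.421, -0.02, 0.018]
    - [-0.421, -0.015, 0.018]
    - [-0.421, -0.01, 0.018]
    - [-0.421, -0.01, 0.018]
  roll: [0, 0, -1, -2, -3, -4, -5, -6, -7, -8, -9, -10, -10.5, -10.5, -10.5, -10.5, -10.5, -10.5]
  fingers: [0.01, 0.01, 0.01, 0.01, 0.01, 0.01, 0.01, 0.01, 0.01, 0.01, 0.01, 0.01, 0.01, 0.01, 0.01, 0.01, 0.01, 0.01]
  force: 60

```text
t: 10.15
tool_pos: [0.3973, -0.0568, 0.0246]
ee_rot: [-1.165, -1.274, 1.275]
wrist_force: [-0.4, 0.3, -2.3]
gripper_width: 0.0233
```

```bash
python3 - <<'E'
from h import *
s=observe();print(s['t'],s['tool_pos'],Ro.from_rotvec(s['ee_rot']).as_matrix(),s['gripper_width'],s['wrist_force'])
for n in ("wrist","scene","side"):
    cv2.imwrite(f"pics/{n}6.png",grab_frame(n)[:,:,::-1])
crop("pics/side6.png","pics/side6c.png",170,150,300,220,2.6)
crop("pics/scene6.png","pics/scene6c.png",100,130,320,220,2.5)
E
```

```text
10.15 [ 0.3973 -0.0568  0.0246] [[-0.0889 -0.001  -0.996 ]
 [ 0.996   0.0004 -0.0889]
 [ 0.0005 -1.      0.001 ]] 0.02325366661951768 [-0.4082  0.2835 -2.2783]
```

View pics/scene6c.png

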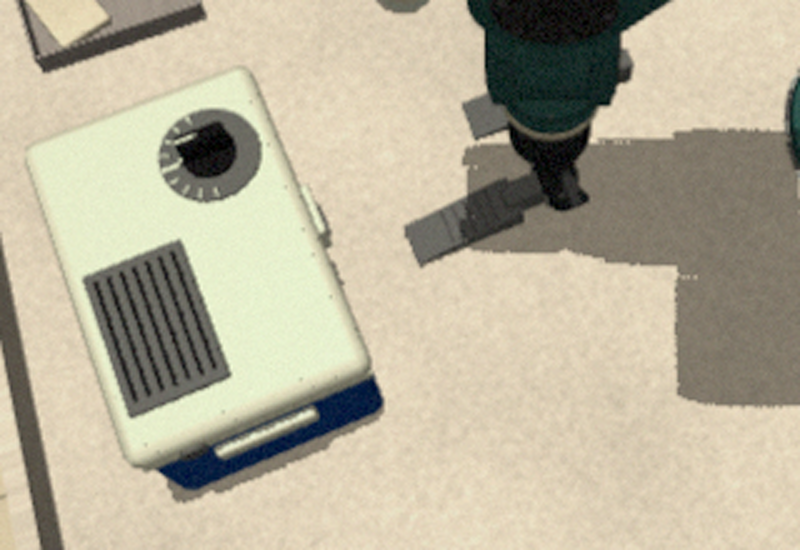

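View pics/side6c.png

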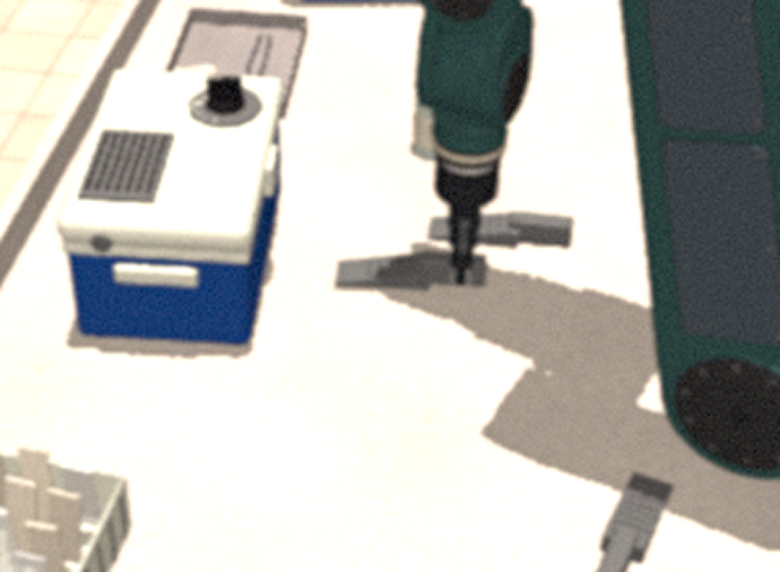

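View pics/wrist6.png

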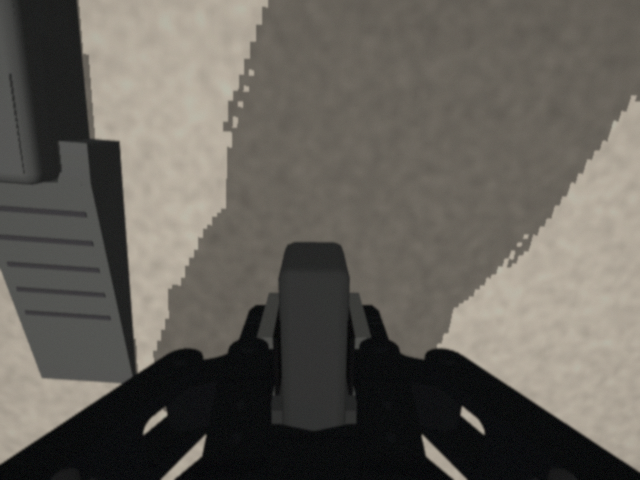

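```bash
python3 - <<'E'
from h import *
for uv in ((262,222.8),(268,236)): print(P("scene",uv,.010))
s=observe();R=Ro.from_rotvec(s['ee_rot']).as_matrix();print(s['tool_pos']-.149*R[:,2])
# box again from scene6c
C={}
for n,(u,v),z in [("FR",(252,68),.18),("RR",(26,150),.18),("FL",(372,368),.18),("RL",(127,465),.18),("plate",(210,155),.192),("bFL",(382,408),.012),("bRL",(194,488),.012)]:
    C[n]=P("scene",(100+u/2.5,130+v/2.5),z);print(n,C[n])
E
```

```text
[ 0.5474 -0.0576  0.01  ]
[ 0.5435 -0.019   0.01  ]
[ 0.5461 -0.044   0.0251]
FR [ 0.6351 -0.1826  0.18  ]
RR [ 0.8411 -0.167   0.18  ]
FL [0.6111 0.1186 0.18  ]
RL [0.8169 0.1322 0.18  ]
plate [ 0.6893 -0.1043  0.192 ]
bFL [0.6201 0.1086 0.012 ]
bRL [0.8064 0.125  0.012 ]
```

Emit:
servo_tool:
  dp:
    - [0, 0.004, 0]
    - [0, 0.0065, 0]
    - [0, 0.0065, 0]
  roll: [0, 0, 0]
  fingers: [0.01, 0.01, 0.01]

```text
t: 10.6
tool_pos: [0.3975, -0.0575, 0.0184]
ee_rot: [-1.166, -1.273, 1.274]
wrist_force: [-0.8, 0.6, -2.0]
gripper_width: 0.0232
```

Scene and arm estimates agree: the tip is about 81 mm before the edge and centred within a few mm. I'll set the wedge down, then slide in to just before contact.

Emit:
servo_tool:
  dp:
    - [0, 0.001, 0]
    - [0, 0.001, -0.01]
    - [0, 0.001, -0.025]
    - [0, 0.001, -0.04]
    - [0, 0.001, -0.055]
    - [0, 0.001, -0.07]
    - [0, 0.001, -0.085]
    - [0, 0.001, -0.1]
    - [0, 0.001, -0.11]
    - [0, 0.001, -0.115]
    - [0, 0.001, -0.115]
    - [0, 0.001, -0.115]
  roll: [0, 0, 0, 0, 0, 0, 0, 0, 0, 0, 0, 0]
  fingers: [0.01, 0.01, 0.01, 0.01, 0.01, 0.01, 0.01, 0.01, 0.01, 0.01, 0.01, 0.01]

```text
t: 11.8
tool_pos: [0.5118, -0.0474, 0.0177]
ee_rot: [-1.166, -1.273, 1.274]
wrist_force: [-0.2, 0.5, -1.8]
gripper_width: 0.0232
```

```bash
python3 - <<'E'
from h import *
s=observe();print(s['t'],s['tool_pos'],s['ee_rot'],s['gripper_width'],s['wrist_force'])
for n in ("scene","side"):
    cv2.imwrite(f"pics/{n}7.png",grab_frame(n)[:,:,::-1])
crop("pics/side7.png","pics/side7c.png",190,160,220,160,3.5)
crop("pics/scene7.png","pics/scene7c.png",100,130,320,220,2.5)
E
```

```text
11.8 [ 0.5118 -0.0474  0.0177] [-1.1659 -1.2732  1.2738] 0.023186523611569122 [-0.2133  0.4654 -1.7603]
```

View pics/scene7c.png

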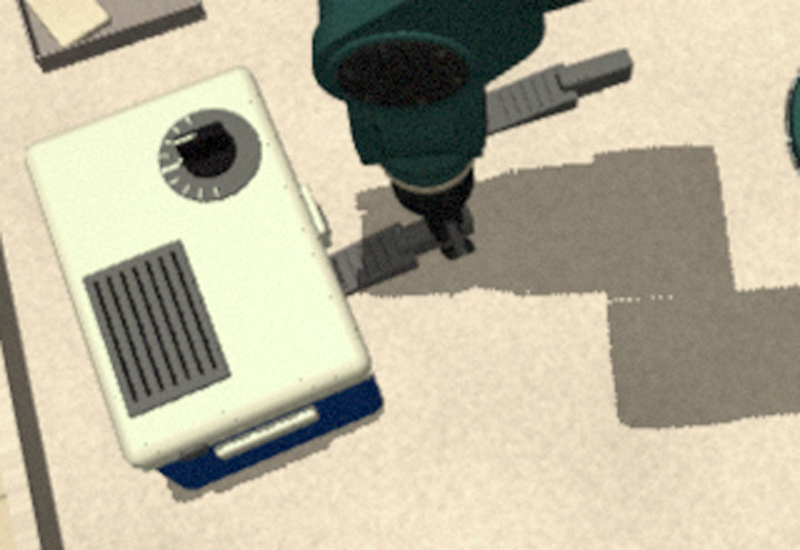

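View pics/side7c.png

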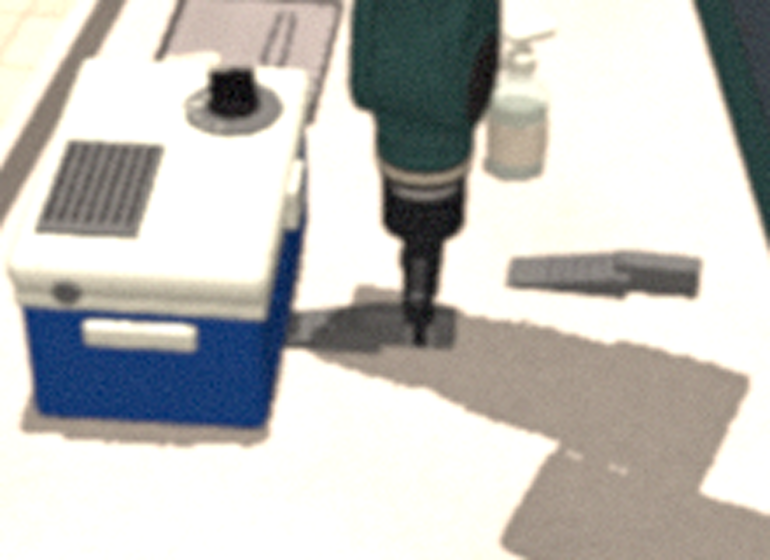

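No contact yet, and the wedge tip is under the front edge. I'll push on in small steps and watch the force.

Emit:
servo_tool:
  dp:
    - [0, 0.001, 0]
    - [0, 0.001, -0.003]
    - [0, 0.001, -0.006]
    - [0, 0.001, -0.009]
    - [0, 0.001, -0.012]
    - [0, 0.001, -0.012]
  roll: [0, 0, 0, 0, 0, 0]
  fingers: [0.01, 0.01, 0.01, 0.01, 0.01, 0.01]

```text
t: 12.5
tool_pos: [0.5249, -0.0464, 0.0169]
ee_rot: [-1.167, -1.274, 1.273]
wrist_force: [1.5, -0.3, 2.1]
gripper_width: 0.0231
```

Emit:
servo_tool:
  dp:
    - [0, 0, -0.002]
    - [0, 0, -0.004]
    - [0, 0, -0.006]
    - [0, 0, -0.006]
  roll: [0, 0, 0, 0]
  fingers: [0.01, 0.01, 0.01, 0.01]

```text
t: 12.9
tool_pos: [0.5288, -0.0458, 0.0169]
ee_rot: [-1.165, -1.272, 1.275]
wrist_force: [-10.2, -0.8, 13.7]
gripper_width: 0.0232
```

Emit:
servo_tool:
  dp:
    - [0, 0, -0.002]
    - [0, 0, -0.004]
    - [0, 0, -0.006]
    - [0, 0, -0.006]
  roll: [0, 0, 0, 0]
  fingers: [0.01, 0.01, 0.01, 0.01]

```text
t: 13.3
tool_pos: [0.5348, -0.0453, 0.0169]
ee_rot: [-1.165, -1.272, 1.275]
wrist_force: [-10.3, -0.6, 14.6]
gripper_width: 0.0232
```

Emit:
servo_tool:
  dp:
    - [0, -0.0008, -0.001]
    - [0, -0.0008, -0.003]
    - [0, -0.0008, -0.005]
    - [0, -0.0008, -0.007]
    - [0, -0.0008, -0.007]
  roll: [0, 0, 0, 0, 0]
  fingers: [0.01, 0.01, 0.01, 0.01, 0.01]

```text
t: 13.8
tool_pos: [0.5418, -0.0446, 0.0171]
ee_rot: [-1.164, -1.272, 1.275]
wrist_force: [-5.9, 0.2, 2.0]
gripper_width: 0.023
```

```bash
python3 - <<'E'
from h import *
s=observe();print(s['t'],s['tool_pos'],s['ee_rot'],s['gripper_width'],s['wrist_force'])
for n in ("scene","side"):
    cv2.imwrite(f"pics/{n}8.png",grab_frame(n)[:,:,::-1])
    a=cv2.imread(f"pics/{n}7.png");b=cv2.imread(f"pics/{n}8.png")
    x,y=(100,150) if n=="scene" else (190,160)
    cv2.imwrite(f"pics/{n}78.png",np.hstack([cv2.resize(i[y:y+170,x:x+110],None,fx=3.4,fy=3.4,interpolation=cv2.INTER_CUBIC) for i in (a,b)]))
E
```

```text
13.8 [ 0.5418 -0.0446  0.0171] [-1.1642 -1.2716  1.2747] 0.02298958291583307 [-5.9002  0.1824  2.0126]
```

View pics/side78.png

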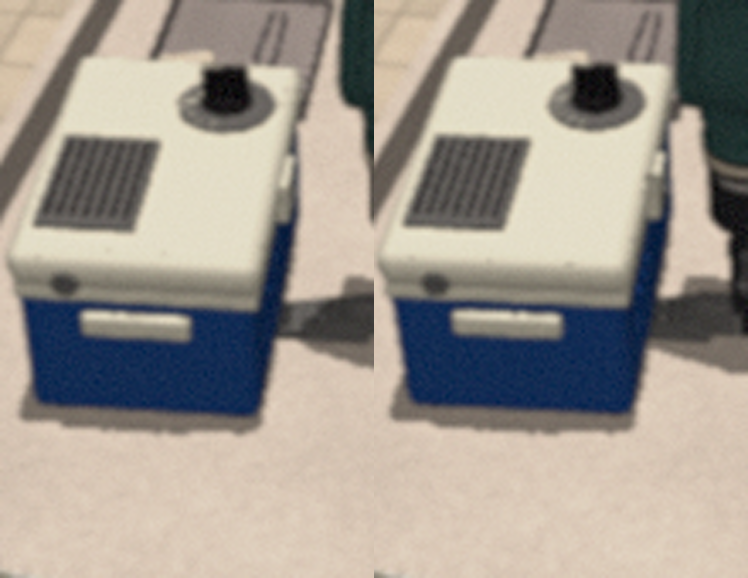

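Emit:
servo_tool:
  dp:
    - [0, 0, -0.002]
    - [0, 0, -0.004]
    - [0, 0, -0.006]
    - [0, 0, -0.008]
    - [0, 0, -0.01]
    - [0, 0, -0.011]
    - [0, 0, -0.011]
    - [0, 0, -0.011]
  roll: [0, 0, 0, 0, 0, 0, 0, 0]
  fingers: [0.01, 0.01, 0.01, 0.01, 0.01, 0.01, 0.01, 0.01]

```text
t: 14.7
tool_pos: [0.5527, -0.0436, 0.017]
ee_rot: [-1.164, -1.272, 1.275]
wrist_force: [-6.1, -1.1, 1.0]
gripper_width: 0.0228
```

```bash
python3 - <<'E'
from h import *
s=observe();print(s['t'],s['tool_pos'],Ro.from_rotvec(s['ee_rot']).as_matrix()[2],s['gripper_width'],s['wrist_force'])
F={}
for n in ("scene","side"):
    cv2.imwrite(f"pics/{n}9.png",grab_frame(n)[:,:,::-1])
# optical flow of lid features vs before (frame 7) ; compare to hypothesised tip about rear feet
org=np.array([.7265,-.028,0]);yaw=np.radians(5);ex=np.array([np.cos(yaw),np.sin(yaw),0]);ey=np.array([-ex[1],ex[0],0])
def pr(n,X):
    c=get_calibration(n);q=c['K']@(c['R']@X+c['t']);return q[:2]/q[2]
def tip(x,y,z,th,sh=0): # rotate about rear feet x=.08,z=0
    dx=x-.08;X=.08+dx*np.cos(th)+z*np.sin(th);Z=z*np.cos(th)-dx*np.sin(th)
    return org+ex*(X+sh)+ey*y+np.array([0,0,Z])
for k in (8,9):
  rows=[];rhs=[]
  for n,name in (("scene","scene"),("side","side")):
    a=cv2.imread(f"pics/{n}7.png",0);b=cv2.imread(f"pics/{n}{k}.png",0)
    pts=[(-.09,-.13,.18),(.0,.05,.188),(-.045,-.075,.192),(-.05,.1,.188),(.06,.03,.188),(-.09,.14,.18),(.08,.14,.18),(.0,-.1,.188)]
    g=cv2.goodFeaturesToTrack(a,200,.02,4,mask=cv2.fillConvexPoly(np.zeros_like(a),cv2.convexHull(np.array([pr(n,tip(x,y,.186,0)) for x in(-.1,.1) for y in(-.15,.15)]).astype(np.int32)),255))
    q,st,e=cv2.calcOpticalFlowPyrLK(a,b,g,None,winSize=(15,15))
    c=get_calibration(n)
    for p0,p1,ok in zip(g[:,0],q[:,0],st[:,0]):
        if not ok: continue
        X=ray(c,p0,.188);d=X-org;x,y=d@ex,d@ey
        if abs(x)>.1 or abs(y)>.15: continue
        h=1e-4
        J=np.c_[(pr(n,tip(x,y,.188,h))-pr(n,tip(x,y,.188,0)))/h,(pr(n,tip(x,y,.188,0,h))-pr(n,tip(x,y,.188,0)))/h,(pr(n,tip(x,y,.188,0)+ey*h)-pr(n,tip(x,y,.188,0)))/h]
        rows.append(J);rhs.append(p1-p0)
  from scipy.optimize import least_squares
  A=np.vstack(rows);B=np.hstack(rhs)
  r=least_squares(lambda t:(A@t-B),np.zeros(3),loss='soft_l1',f_scale=.3)
  print(k,len(B),"front feet mm",r.x[0]*160,"shift x,y mm",r.x[1:]*1e3,"rms",np.median(np.abs(A@r.x-B)))
crop("pics/side9.png","pics/side9c.png",190,160,220,160,3.5)
crop("pics/scene9.png","pics/scene9c.png",100,90,320,220,2.5)
E
```

```text
14.7 [ 0.5527 -0.0436  0.017 ] [ 0.0004 -1.      0.0028] 0.0228171619223611 [-6.0524 -1.0681  1.0395]
8 286 front feet mm 1.6794640899588031 shift x,y mm [ 1.5822 -0.7312] rms 0.15312902881756452
9 286 front feet mm 4.502438130547549 shift x,y mm [ 0.4354 -0.2844] rms 0.125550601076853
```

View pics/side9c.png

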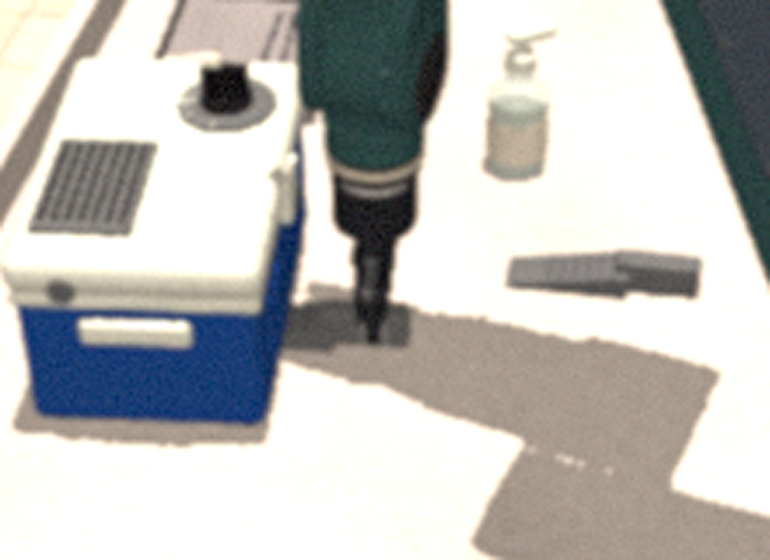

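View pics/scene9c.png

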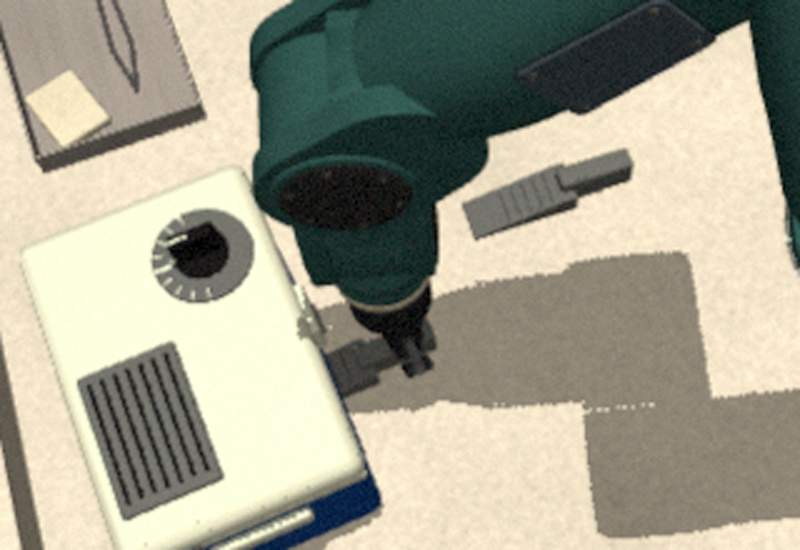

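Emit:
servo_tool:
  dp:
    - [0, 0, 0]
    - [0, 0, 0]
    - [0, 0, 0]
    - [0, 0, 0]
    - [0, 0, 0]
  roll: [0, 0, 0, 0, 0]
  fingers: [0.01, 0.01, 0.01, 0.01, 0.01]

```text
t: 15.3
tool_pos: [0.5527, -0.0436, 0.017]
ee_rot: [-1.164, -1.272, 1.275]
wrist_force: [-6.6, 0.2, 1.0]
gripper_width: 0.0232
```

```bash
python3 - <<'E'
from h import *
s=observe();print(s['t'],s['tool_pos'],s['joint_vel'],s['wrist_force'],s['gripper_width'])
R=Ro.from_rotvec(s['ee_rot']).as_matrix();tip=s['tool_pos']-.149*R[:,2]
yaw=np.radians(5);ex=np.array([np.cos(yaw),np.sin(yaw),0]);ey=np.array([-ex[1],ex[0],0])
for c in ([.7265,-.028,0],[.726,-.030,0],[.7262,-.024,0]): print("tip y in box",(tip-c)@ey,"tip x",(tip-c)@ex)
finish_job()
E
```

```text
15.3 [ 0.5527 -0.0436  0.017 ] [ 0.0014 -0.0009 -0.0007  0.0009 -0.0004  0.0003] [-6.6471  0.2166  1.0267] 0.023240748500645687
tip y in box -0.000350326689479037 tip x -0.025520060018091675
tip y in box 0.0015984848353306183 tip x -0.024847651183550427
tip y in box -0.004361252204670324 tip x -0.025569824579654704
the job is handed in; nothing more can be done
```

I turned the dial to the long off mark. I then slid the farthest wedge, the one on the left, under the middle of the box's front edge and handed the job in at 15.3 s, still gripping it. `finish_job` gave no verdict.

- **Dial:** the close wrist picture after the turn shows the pointer right on the long mark, and the later pictures show no change.
- **Lift:** tracking the lid in the pictures puts the front feet about 4.5 mm up. The push of about 27 mm past first contact predicts 4.8 mm.
- **Box movement:** tracking shows less than 1 mm of shift during the lift. By eye it did not move while the dial was turned.
- **Wedge:** its tip is within about 5 mm of the middle. It is held at the same height as when I gripped it flat on the counter, with a 60 N grip set. The steady push of about 6.6 N against it is what carrying the box should give.
- **Clearance:** in the last pictures the arm and fingers are clear of the box. The bottle and tape were never approached closely. I did not measure their positions afterwards.
- **Disagreement:** the scene and wrist cameras differed by about 6 mm in y. I placed the wedge tip and box edge against each other in the same view, and the arm-based check agreed.

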